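# Ready the oil fill: funnel in the neck, safety cap off

### The job

Get the oil filling ready: lift the steel funnel out of its drip pot, lower it upright into the fill neck on top of the black housing until its collar sits fully home on the neck's rim, and let go of it. Then open the square oil bottle: press its safety cap down against the spring, keep it down while you turn it anticlockwise until it is free, and lift it straight off, leaving the bottle standing in its pocket. Finish while still holding the cap in the gripper, a few centimetres clear above the open bottle, and leave everything else where it is.

Things in the scene. Friction and masses are not known exactly. Their poses are not given: they have to be found in the camera images.
- funnel_mid (a point): Steel funnel, at the start stem down in the drip pot; about 90 g, 80 mm tall. Point on its axis half-way up its upright round band (56 mm across outside, lip 58, 24 mm high, wall 2.5): grip across the band from outside. Below the band: a cone narrowing over 18 mm to 23 mm, a flat collar 32 mm across, 4 mm thick, then the stem. Stem tip 68 mm below this point. z up its axis.
- funnel_collar (a point): Centre of the underside of the funnel's collar, 34 mm below funnel_mid on the axis: the flat face that comes to rest on the neck's rim. The tapered stem goes on 34 mm below it, 18.6 mm across at the collar, 14 mm at the tip. z points up the funnel's axis.
- neck_rim (a point): Fill neck: fixed upright steel tube on top of the housing, half-way along it; bore 21.6 mm, outside 31 mm, standing 41 mm clear, 40 mm free depth. Point: centre of its rim (open top), 162 mm above the bench. x along the housing, z up.
- housing: Black cylinder 100 mm in diameter, 236 mm long with 120 mm bolted end flanges (tops 126 mm above the bench), lying in saddles screwed to the bench, fixed. Origin on the bench below the neck, x along the cylinder. A handle sticks out 37 mm at its +x end, a connector 28 mm at -x; a brass bleed screw 11 mm tall sits on top 42 mm from the neck.
- cap_mid (a point): Black ribbed push-and-turn safety cap of the oil bottle, 50 mm across, 29 mm high, about 40 g. Point on its axis half-way up (14.5 mm below its top): grip across the sides. Closed, 13 mm of neck stay clear between skirt and bottle shoulder. Lifted before it is free it carries the bottle up with it. z points up its axis.
- cap_rim (a point): Centre of the cap skirt's lower edge, 14.5 mm below cap_mid. As found the cap is locked, its x axis along bottle_mouth's. Spring inside (5 N at rest): press down 3.5 mm (12 N) to unlock; bottoms at 6 mm (16 N). Kept down, turn anticlockwise from above (friction to 0.4 N m): free to lift after 49 deg, stop at 71 deg, so about 60 deg is right.
- bottle_mouth (a point): Centre of the top of the oil bottle's neck, 138 mm above its underside; closed, the cap's skirt edge lies 17 mm below it. White plastic bottle, square body 64 x 64 mm, shoulder at 104 mm, neck 34 mm across with three lugs for the cap. Loose, 0.35 to 0.7 kg, upright in one pocket of the bottle tray. z up, x and y square to its sides.
- bottle_tray: Low blue steel tray screwed to the bench, 146 x 75 x 50 mm, with two pockets 67 mm square and 46 mm deep (floor 4 mm), centres 35.5 mm either side of its origin along x; a foot sticks out 21 mm at each end. A pocket keeps the square bottle from turning. Origin: centre of its underside.
- grease_jar: Round white grease jar with a grey lid, 58 mm across and 78 mm high, standing in the other pocket of the bottle tray. Origin: centre of its underside. Leave it alone.
- drip_pot: Round aluminium drip pot, 48 mm across and 48 mm high, loose, about 0.3 kg; the funnel stands in the 25 mm hole in its lid, collar on the lid. Origin: centre of its underside. It stays where it is.
- wrench: Steel combination wrench, 162 mm long, lying on the bench. Leave it alone.
- screwdriver: Screwdriver, 180 mm long, lying on the bench. Leave it alone.
- end_flange: Spare stepped aluminium end flange, 90 mm across and 22 mm high, lying flat. Origin: centre of its underside. Leave it alone.
- dummy_plug: Black connector plug, 26 mm across and 42 mm high, standing upright. Origin: centre of its underside. Leave it alone.
- screw_tray: Grey open tray of screws and washers, 100 x 140 x 35 mm. Origin: centre of its underside. Leave it alone.
- brass_bush: Flanged brass bush, 34 mm across and 24 mm high. Origin: centre of its underside. Leave it alone.
Mind the look-alikes: they are no part of the job. What is shaped like the part that bears funnel_mid but purple or red is not meant.

How it is judged:
By the outcome, as a careful person would: the job done as asked, in the order asked, and still so for the second after the job is handed in, while the arm keeps its last pose, push and grip.
It also fails if it takes over 58 s, if anything falls off the work surface, if the arm or the gripper's body presses on something with over 40 N, if the wrist force passes 120 N, or if a joint passes its speed limit or range.

### The arm

A 6-joint arm with a two-finger parallel gripper is mounted at the origin on the work surface. World frame = base frame: x ahead of the robot, y to its left, z up, the work surface at z = 0. Lengths are in m, angles in degrees, forces in N, time in s.
With the tool pointing down it reaches from about 0.35 to 0.775 m from the base axis. Payload 7.3 kg.
Tool frame: the origin (TCP) lies at the very end of the fingers, on their centre line; the grasp point (between the pads) lies r.grip_depth behind it (r.grip_depth is the distance from the TCP to the grasp point, in m); z points along the fingers, y is the direction in which the jaws open and shut (so a half turn about z gives the same grasp; the last joint's range is limited). The gripper opens to 92 mm and grips with 3 to 60 N. Pads are 19 mm wide; open, the fingers measure 130 mm over their backs; the gripper's body (75 mm by 190 mm) begins 47 mm behind the grasp point.
Start: joints at [-76.375, 19.595, 87.324, -0, 73.075, -8.365], TCP at [0.197, -0.487, 0.227] pointing down, gripper open.
Joint ranges: [-145.02, 145.02], [-44.19, 115.74], [2.07, 154.8], [-57.11, 237.11], [16.16, 152.29], [-177.93, 177.93]. Speed limits (degrees/s): [147.25, 147.25, 180, 180, 180, 180].

### API

Orientations are given as a 3x3 rotation matrix whose columns are the frame's x, y, z axes.
In Python, from workcell import get_obs, optics, r gives the robot as it stands.
- The arm moves only by the tool jog_arm, never from a script. Its argument "motion" is a list that holds one entry, the list of rows, each a list of 5 numbers: the opening in per cent of the stroke, from 0 (shut) to 100 (fully open), then the shift along the tool's x, y, z in m, then the turn about the tool's z in rad. In form: [[[claw, tx, ty, tz, spin], ...]]. A call has 1 to 8 rows; each row is the pose to reach, as a shift and turn from the pose commanded when the call began, along the tool's axes at that moment; what a row does not reach only later rows make up. A row lasts 1/12 s, in which the tool goes at most 41.7 mm and 7.16 degrees, less where a joint would pass 70% of its speed; a pose out of reach is approached as far as the arm can. A call with a gripper value outside its range is refused whole. The fingers move at their own pace and stop on an object; the grip force is fixed at half the most. Time passes only in rows, so rows that repeat a pose let the fingers close. It gives the time, the measured TCP pose, the force and the opening at its end, in the units of the state.
- get_obs(): the state, without advancing time (a new reading comes with each control period).
- optics.read_camera(name): name is "scene" or "side" or "wrist"; returns (picture, depth): 420x560x3 uint8, red, green, blue; 420x560 float32, m along the optical axis (not along the pixel's ray), 0 where there is no reading.
- optics.camera_info(name): a dict with "fx", "fy", "cx", "cy" (pixels), "T" (4x4, takes a point from camera to world coordinates); the wrist camera has in their place "mount" (4x4, takes a point from camera to tool coordinates, whose origin is the TCP and whose axes are the flange's). Camera axes: x right, y up, looking along -z (the intrinsics and any distortion apply to the point x, -y, -z); pixel columns grow to the right and rows downward; lengths in m; the calibration is good to about 2 mm. A picture is of the moment at which its call begins: read the wrist's pose just before it. camera_info takes no time and is no camera call.
- r.hand_in(): hands the job in, once; it reports no verdict.
The state is a dict: "t": time; "q": joint angles; "dq": joint speeds; "joint_torque": joint torques, N m; "position": TCP position; "eef_rot": TCP orientation; "wrist_force": force on the tool from outside, world axes, zero at the start; "ft_torque": the same for the moment, N m; "grip_width": finger opening in m.
Only numpy, scipy, OpenCV 4.12 (cv2) and the standard library are available. Lean on these libraries where they do the work, as an engineer would, in place of code of your own. Each camera call takes 0.05 s, during which the arm holds its last target.

## Working session

There is one attempt and no reset: what is moved stays moved. The work goes in short steps, Python scripts to look and compute and a tool call to move; the robot and the scene stay as the last step left them, time stands still between calls to the robot, and variables do not carry over. Pictures are saved under pics/ and viewed, and the job is handed in when it is done.

Besides the shell and the picture viewer there is one more tool, called after "Request:" as name([rows], argument=value, ...), one row to a line, values as JSON. jog_arm: Moves the arm, as the interface text tells. Its arguments: {"type":"object","properties":{"motion":{"type":"array"}},"required":["motion"]}

```bash
mkdir -p pics; ls
python3 - <<'E'
from workcell import get_obs, optics, r
import cv2,numpy as np
o=get_obs();print(o,r.grip_depth)
for n in("scene","side","wrist"):
    p,d=optics.read_camera(n);cv2.imwrite(f"pics/{n}0.png",p[:,:,::-1]);np.save(f"pics/{n}0.npy",d);print(n,optics.camera_info(n))
E
```

```text
pics
{'t': 0.0, 'q': array([-7.63765836e+01,  1.96356898e+01,  8.73773557e+01, -2.02842946e-03,
        7.30748252e+01, -8.36497157e+00]), 'dq': array([-0.01293223,  0.01926851, -0.00036126,  0.05985397,  0.12097482,
       -0.0575176 ]), 'joint_torque': array([ 3.84647910e-05, -4.31238055e+01, -2.44224715e+01,  7.17138383e-02,
        5.57273731e-02, -1.25656666e-04]), 'position': array([ 0.19648429, -0.48640262,  0.22605097]), 'eef_rot': array([[ 9.27255925e-01,  3.74427956e-01, -3.94147043e-04],
       [ 3.74428115e-01, -9.27254759e-01,  1.48250536e-03],
       [ 1.89616731e-04, -1.52224162e-03, -9.99998823e-01]]), 'wrist_force': array([-0.31319217, -0.09733882, -0.05650828]), 'ft_torque': array([ 0.04871311,  0.00835024, -0.01905447]), 'grip_width': 0.09197259521568937} 0.0188
scene {'fx': 439.3929180323508, 'fy': 439.3929180323508, 'cx': 273.9388379962664, 'cy': 212.61150084129304, 'T': array([[ 0.31217822, -0.7249406 ,  0.61400805,  1.31986279],
       [ 0.95001472,  0.24100152, -0.19846991, -0.15042533],
       [-0.00409797,  0.64527467,  0.76393966,  1.02826173],
       [ 0. 
[... 165 characters left out ...]
y([[-0.77431146,  0.30334912, -0.55535671,  0.04122024],
       [-0.63241747, -0.40165286,  0.66236178,  0.68075004],
       [-0.02213374,  0.8640916 ,  0.5028477 ,  0.5912453 ],
       [ 0.        ,  0.        ,  0.        ,  1.        ]])}
wrist {'fx': 335.4986550651541, 'fy': 335.4986550651541, 'cx': 281.77256739255034, 'cy': 210.4888992208127, 'mount': array([[-9.11346998e-04,  9.59027290e-01,  2.83312242e-01,
         7.59341350e-02],
       [ 9.99999570e-01,  8.25881739e-04,  4.21102453e-04,
         1.39112096e-04],
       [ 1.69866337e-04,  2.83312504e-01, -9.59027631e-01,
        -1.57517689e-01],
       [ 0.00000000e+00,  0.00000000e+00,  0.00000000e+00,
         1.00000000e+00]])}
```

View pics/scene0.png

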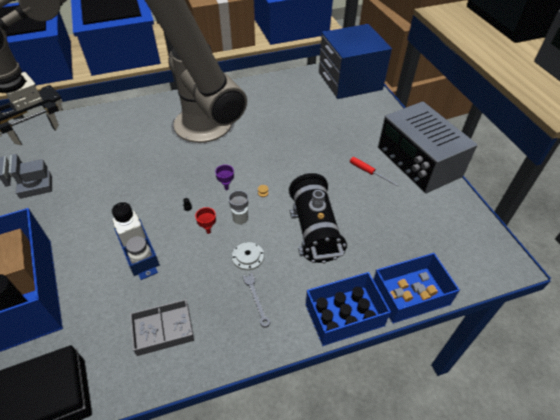

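View pics/side0.png

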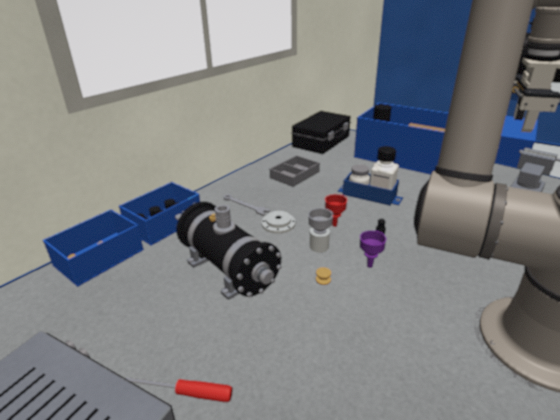

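View pics/wrist0.png

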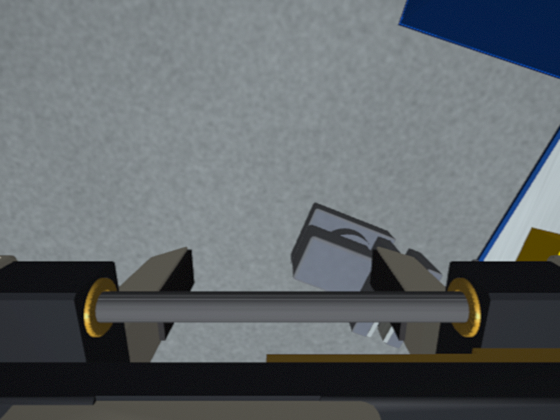

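The scene view shows the steel funnel in its pot at (239,200), with red (206,217) and purple (225,175) look-alikes beside it. The housing neck is at (318,196), and the bottle with its black cap is at (124,213). The steel-grey funnel on the aluminium pot fits the description. I'll confirm it in an enlarged crop and measure.

```bash
cat > h.py <<'E'
import numpy as np,cv2
from workcell import get_obs, optics, r
def cloud(d,info,T=None):
    T=info["T"] if T is None else T
    v,u=np.mgrid[0:d.shape[0],0:d.shape[1]]
    P=np.stack([(u-info["cx"])/info["fx"]*d,-(v-info["cy"])/info["fy"]*d,-d],-1)
    W=P@T[:3,:3].T+T[:3,3]; W[d==0]=np.nan; return W
def proj(p,info,T=None):
    T=info["T"] if T is None else T
    c=T[:3,:3].T@(np.asarray(p)-T[:3,3]); return info["cx"]+info["fx"]*c[0]/-c[2], info["cy"]-info["fy"]*c[1]/-c[2]
def wT(o,info):
    T=np.eye(4);T[:3,:3]=o["eef_rot"];T[:3,3]=o["position"];return T@info["mount"]
E
python3 - <<'E'
from h import *
a=cv2.imread("pics/scene0.png");b=cv2.imread("pics/side0.png")
c=np.hstack([cv2.resize(a[150:250,95:225],None,fx=3,fy=3,interpolation=2),cv2.resize(a[150:250,220:350],None,fx=3,fy=3,interpolation=2)])
d=np.hstack([cv2.resize(b[140:240,300:430],None,fx=3,fy=3,interpolation=2),cv2.resize(b[190:290,170:300],None,fx=3,fy=3,interpolation=2)])
cv2.imwrite("pics/crop0.png",np.vstack([c,d]))
for n,pts in(("scene",dict(fun=(239,200),funfar=(239,195),neck=(318,194),cap=(123,211),jar=(138,246),red=(206,217),flange=(248,255))),("side",dict(fun=(320,222),neck=(222,212),cap=(386,154),jar=(360,176)))):
    W=cloud(np.load(f"pics/{n}0.npy"),optics.camera_info(n))
    for k,(u,v) in pts.items(): print(n,k,W[v,u].round(4))
    # clusters by height
    for k,(u,v),s in [(k,p,14) for k,p in pts.items()]:
        w=W[v-s:v+s,u-s:u+s].reshape(-1,3);w=w[~np.isnan(w[:,0])];zt=np.percentile(w[:,2],97);m=w[np.abs(w[:,2]-zt)<.006]
        print("  top",k,zt.round(4),m.min(0).round(3),m.max(0).round(3),len(m))
E
```

```text
scene fun [0.4644 0.018  0.062 ]
scene funfar [0.4588 0.0205 0.0772]
scene neck [0.5861 0.2131 0.1467]
scene cap [ 0.4873 -0.2965  0.154 ]
scene jar [ 0.5583 -0.2826  0.0852]
scene red [ 0.4884 -0.088   0.0512]
scene flange [ 0.6343 -0.0052  0.0216]
  top fun 0.0944 [ 0.452 -0.018  0.089] [0.511 0.039 0.1  ] 84
  top funfar 0.0944 [ 0.452 -0.018  0.089] [0.511 0.039 0.1  ] 84
  top neck 0.1624 [0.582 0.191 0.156] [0.614 0.221 0.168] 66
  top cap 0.1562 [ 0.453 -0.327  0.15 ] [ 0.501 -0.278  0.16 ] 223
  top jar 0.0861 [ 0.504 -0.315  0.08 ] [ 0.573 -0.265  0.092] 244
  top red 0.0802 [ 0.473 -0.12   0.074] [ 0.533 -0.063  0.084] 96
  top flange 0.0256 [ 0.591 -0.04   0.02 ] [0.66  0.027 0.028] 369
side fun [0.4653 0.0342 0.0909]
side neck [0.5859 0.2169 0.1624]
side cap [ 0.4643 -0.2784  0.1503]
side jar [ 0.532  -0.2699  0.0669]
  top fun 0.0959 [ 0.453 -0.018  0.09 ] [0.51  0.04  0.098] 135
  top neck 0.1639 [0.581 0.192 0.158] [0.612 0.223 0.165] 103
  top cap 0.1566 [ 0.45  -0.327  0.151] [ 0.499 -0.276  0.158] 123
  top jar 0.0864 [ 0.49  -0.314  0.081] [ 0.569 -0.262  0.092] 134
```

View pics/crop0.png

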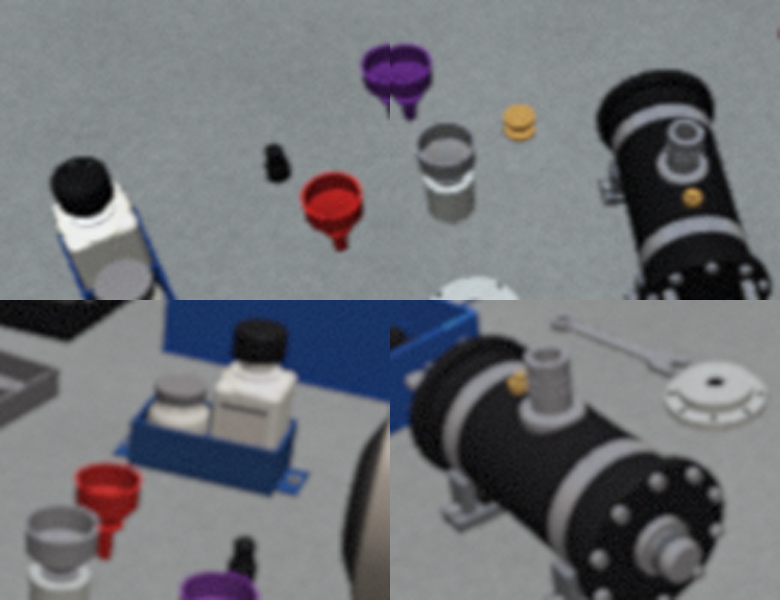

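Confirmed: the grey funnel on the pot (scene 239,200, with its bright collar ring) is the target, and the red and purple ones are decoys. Next I'll refine the centres and plan the move.

```bash
cat >> h.py <<'E'
def delta(tcp,yaw=None):
    o=get_obs();R=o["eef_rot"];print("t",o["t"],"pos",o["position"].round(4),"yaw",np.degrees(np.arctan2(R[1,0],R[0,0])).round(2),"F",o["wrist_force"].round(2),"g",o["grip_width"].round(4),"tilt",R[:2,2].round(4))
    print("shift",(R.T@(np.asarray(tcp)-o["position"])).round(4), "spin",None if yaw is None else -np.radians((yaw-np.degrees(np.arctan2(R[1,0],R[0,0]))+180)%360-180).round(4))
def circ(p,r0=None):
    from scipy.optimize import least_squares
    p=p[:,:2];c0=(p.min(0)+p.max(0))/2
    f=lambda x:np.hypot(*(p-x[:2]).T)-(r0 if r0 else x[2])
    s=least_squares(f,[*c0,.03],loss="soft_l1",f_scale=.001);return s.x.round(4)
E
python3 - <<'E'
from h import *
for n,pts in(("scene",dict(fun=(239,200,.088,.0955),purple=(225,175,.07,.09),red=(206,217,.07,.09),neck=(318,194,.155,.167),cap=(123,211,.128,.15))),("side",dict(fun=(320,222,.088,.0955),purple=(373,245,.07,.09),red=(335,205,.07,.09),neck=(222,212,.155,.167),cap=(386,154,.128,.15)))):
    W=cloud(np.load(f"pics/{n}0.npy"),optics.camera_info(n))
    for k,(u,v,a,b) in pts.items():
        w=W[v-16:v+16,u-16:u+16].reshape(-1,3);w=w[(w[:,2]>a)&(w[:,2]<b)]
        print(n,k,len(w),circ(w),((w.min(0)+w.max(0))/2).round(4),(w.max(0)-w.min(0)).round(3))
    # bottle shoulder
W=cloud(np.load("pics/scene0.npy"),optics.camera_info("scene"))
delta((.4815,.0105,.24),22)
E
```

```text
scene fun 78 [0.4814 0.0111 0.0272] [0.4811 0.0114 0.0918] [0.059 0.056 0.007]
scene purple 113 [0.3488 0.002  0.0273] [0.3478 0.0022 0.0776] [0.062 0.056 0.015]
scene red 124 [ 0.5035 -0.0917  0.0272] [ 0.5028 -0.0917  0.077 ] [0.06  0.057 0.014]
scene neck 74 [0.5986 0.2061 0.0136] [0.5982 0.2061 0.1604] [0.032 0.03  0.011]
scene cap 113 [ 0.4739 -0.3029  0.0252] [ 0.4864 -0.3019  0.1389] [0.032 0.05  0.022]
side fun 133 [0.4816 0.0119 0.0272] [0.4813 0.0114 0.0917] [0.057 0.058 0.007]
side purple 263 [0.3488 0.0028 0.0272] [0.3493 0.0034 0.0771] [0.059 0.06  0.014]
side red 281 [ 0.5439 -0.0477  0.0661] [ 0.4925 -0.0564  0.08  ] [0.076 0.131 0.02 ]
side neck 128 [0.596  0.2083 0.0135] [0.5962 0.2075 0.1601] [0.031 0.031 0.01 ]
side cap 136 [ 0.4755 -0.3027  0.0249] [ 0.4725 -0.2914  0.1391] [0.047 0.033 0.022]Traceback (most recent call last):
  File "<stdin>", line 9, in <module>
  File "h.py", line 14, in delta
    o=get_obs();R=o["eef_rot"];print("t",o["t"],"pos",o["position"].round(4),"yaw",np.degrees(np.arctan2(R[1,0],R[0,0])).round(2),"F",o["wrist_force"].round(2),"g",o["grip_width"].round(4),"tilt",R[:2,2].round(4))
                                                                                                                                                                    ^^^^^^^^^^^^^^^^^^^^^
AttributeError: 'float' object has no attribute 'round'
```

```bash
sed -i 's/o\["grip_width"\].round(4)/round(o["grip_width"],4)/;s/-np.radians(\(.*\)).round(4))$/round(float(-np.radians(\1)),4))/' h.py; python3 -c "
from h import *
delta((.4815,.0115,.23),50)"
```

```text
t 0.15 pos [ 0.1965 -0.4865  0.2262] yaw 21.99 F [-0.1   0.17 -0.98] g 0.0919 tilt [-0.0003  0.0012]
shift [ 0.4507 -0.355  -0.0033] spin -0.4888
```

Request:
jog_arm([
  [[100,0.028,-0.022,0,-0.03],[100,0.056,-0.044,0,-0.06],[100,0.085,-0.067,0,-0.09],[100,0.113,-0.089,0,-0.12],[100,0.141,-0.111,0,-0.15],[100,0.169,-0.133,0,-0.18],[100,0.197,-0.155,0,-0.21],[100,0.225,-0.177,0,-0.24]],
])

```text
t: 0.82
position: [0.3394, -0.2368, 0.2267]
eef_rot: [[0.811, 0.585, 0.0], [0.585, -0.811, -0.0], [0.0, 0.0, -1.0]]
wrist_force: [0.1, -0.1, 0.3]
grip_width: 0.0919
```

```bash
python3 -c "
from h import *
delta((.4815,.0115,.23),50)"
```

```text
t 0.8167 pos [ 0.3394 -0.2368  0.2267] yaw 35.81 F [ 0.07 -0.11  0.28] g 0.0919 tilt [ 0. -0.]
shift [ 0.2605 -0.1182 -0.0033] spin -0.2477
```

Request:
jog_arm([
  [[100,0.033,-0.015,0,-0.03],[100,0.066,-0.03,0,-0.06],[100,0.1,-0.045,0,-0.09],[100,0.135,-0.06,0,-0.12],[100,0.168,-0.076,0,-0.15],[100,0.2,-0.091,0,-0.19],[100,0.233,-0.106,-0.002,-0.22],[100,0.2605,-0.1182,-0.003,-0.2477]],
])

```text
t: 1.48
position: [0.482, 0.012, 0.2297]
eef_rot: [[0.642, 0.767, -0.0], [0.767, -0.642, 0.0], [0.0, -0.0, -1.0]]
wrist_force: [0.5, -0.4, 0.2]
grip_width: 0.0918
```

```bash
cat > fit.py <<'E'
from h import *
import sys
name,cx,cy,z0,z1,rad=sys.argv[1],*map(float,sys.argv[2:])
o=get_obs();i=optics.camera_info("wrist");p,d=optics.read_camera("wrist");cv2.imwrite(f"pics/{name}.png",p[:,:,::-1])
W=cloud(d,i,wT(o,i));np.save(f"pics/{name}.npy",W)
m=(W[...,2]>z0)&(W[...,2]<z1)&(np.hypot(W[...,0]-cx,W[...,1]-cy)<rad)
w=W[m];print(len(w),circ(w),((w.min(0)+w.max(0))/2).round(4),(w.max(0)-w.min(0)).round(4));v,u=np.nonzero(m);print("px",u.min(),u.max(),v.min(),v.max())
E
python3 fit.py w1 .4815 .0115 .09 .1 .04; python3 -c "
from h import *
delta((.4815,.0115,.063),50)"
```

```text
597 [0.4814 0.0119 0.0275] [0.4813 0.0117 0.0928] [0.0575 0.0576 0.0056]
px 250 313 169 230
t 1.5333 pos [0.4841 0.0154 0.2298] yaw 50.26 F [-0.01  2.91 -0.63] g 0.0919 tilt [0.0021 0.0027]
shift [-0.0052  0.0005  0.1668] spin 0.0046
```

View pics/w1.png

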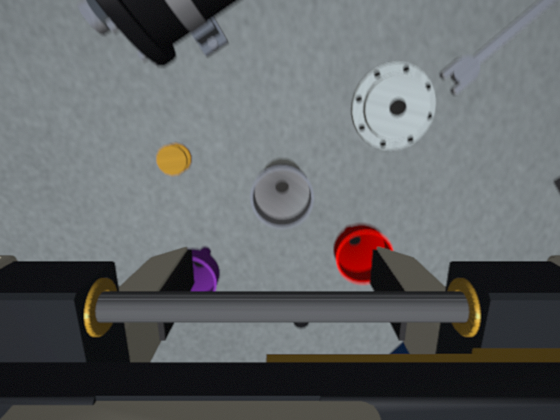

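The wrist view shows the grey funnel centred between the open jaws at (282,192). Red at (363,253) and purple at (203,270) are clear of both fingers, so I'll descend.

Request:
jog_arm([
  [[100,0,0,0.02,0],[100,0,0,0.055,0],[100,0,0,0.09,0],[100,0,0,0.125,0],[100,0,0,0.15,0],[100,0,0,0.162,0],[100,0,0,0.167,0],[100,0,0,0.167,0]],
])

```text
t: 2.2
position: [0.4806, 0.0097, 0.0617]
eef_rot: [[0.644, 0.765, -0.003], [0.765, -0.644, 0.0], [-0.001, -0.002, -1.0]]
wrist_force: [0.1, -0.3, 0.1]
grip_width: 0.0917
```

```bash
python3 -c "
from h import *
delta((.4814,.0118,.063),50)"
```

```text
t 2.2 pos [0.4806 0.0097 0.0617] yaw 49.93 F [ 0.08 -0.28  0.06] g 0.0917 tilt [-0.0026  0.0003]
shift [ 0.0021 -0.0008 -0.0014] spin -0.0012
```

Request:
jog_arm([
  [[100,0,0,0,0],[100,0,0,0,0],[100,0,0,0,0]],
])

```text
t: 2.45
position: [0.4822, 0.0095, 0.0638]
eef_rot: [[0.644, 0.765, 0.002], [0.765, -0.644, -0.0], [0.001, 0.002, -1.0]]
wrist_force: [0.6, 0.7, -0.3]
grip_width: 0.0918
```

```bash
python3 -c "
from h import *
delta((.4814,.0118,.063),50)"
```

```text
t 2.45 pos [0.4822 0.0095 0.0638] yaw 49.93 F [ 0.63  0.71 -0.26] g 0.0918 tilt [ 0.0024 -0.0004]
shift [ 0.0012 -0.0021  0.0008] spin -0.0012
```

Request:
jog_arm([
  [[100,0.001,-0.002,0,0],[100,0.001,-0.002,0,0],[50,0.001,-0.002,0,0],[30,0.001,-0.002,0,0],[0,0.001,-0.002,0,0],[0,0.001,-0.002,0,0],[0,0.001,-0.002,0,0],[0,0.001,-0.002,0,0]],
])

```text
t: 3.12
position: [0.4805, 0.0116, 0.0627]
eef_rot: [[0.644, 0.765, 0.0], [0.765, -0.644, -0.0], [-0.0, 0.0, -1.0]]
wrist_force: [-0.3, -0.2, 0.6]
grip_width: 0.056
```

```bash
python3 -c "
from h import *
delta((.4814,.0118,.063),50)"
```

```text
t 3.1167 pos [0.4805 0.0116 0.0627] yaw 49.93 F [-0.31 -0.18  0.64] g 0.056 tilt [ 0.0002 -0.0002]
shift [ 0.0007  0.0005 -0.0003] spin -0.0012
```

Request:
jog_arm([
  [[0,0,0,0,0],[0,0,0,-0.006,0],[0,0,0,-0.02,0],[0,0,0,-0.045,0],[0,0,0,-0.08,0],[0,0,0,-0.12,0],[0,0,0,-0.16,0],[0,0,0,-0.19,0]],
])

```text
t: 3.78
position: [0.4807, 0.0117, 0.2564]
eef_rot: [[0.644, 0.765, 0.003], [0.765, -0.644, -0.0], [0.002, 0.003, -1.0]]
wrist_force: [0.3, -0.5, -0.7]
grip_width: 0.0559
```

Run:
```python
from h import *
o=get_obs()
for n in("scene","side"):
    p,d=optics.read_camera(n);cv2.imwrite(f"pics/{n}1.png",p[:,:,::-1]);np.save(f"pics/{n}1.npy",d)
    W=cloud(d,optics.camera_info(n))
    for k,c,a,b,R in(("neck",(.597,.207),.155,.168,.025),("pot",(.4814,.0115),.04,.055,.035),("cap",(.4745,-.3028),.128,.15,.03)):
        m=(W[...,2]>a)&(W[...,2]<b)&(np.hypot(W[...,0]-c[0],W[...,1]-c[1])<R);w=W[m]
        if len(w)>8: print(n,k,len(w),circ(w),((w.min(0)+w.max(0))/2).round(4),(w.max(0)-w.min(0)).round(4))
delta((.597,.207,.253),50)
```

```text
scene neck 74 [0.5987 0.2054 0.0134] [0.5995 0.2073 0.1605] [0.0319 0.0328 0.011 ]
scene pot 143 [0.4835 0.0104 0.02  ] [0.4821 0.0104 0.0474] [0.0496 0.047  0.0139]
scene cap 119 [ 0.4741 -0.3027  0.0251] [ 0.4869 -0.3027  0.139 ] [0.0312 0.0504 0.0217]
side neck 132 [0.5957 0.2084 0.0134] [0.5972 0.2081 0.1606] [0.0316 0.0316 0.0107]
side pot 198 [0.4809 0.0133 0.0206] [0.4815 0.0124 0.0461] [0.0485 0.0487 0.0121]
side cap 141 [ 0.4752 -0.3021  0.0245] [ 0.4755 -0.2921  0.1393] [0.0513 0.0341 0.0211]
t 3.8833 pos [0.4828 0.0115 0.2583] yaw 49.94 F [ 0.37  0.05 -1.01] g 0.0562 tilt [ 0.0108 -0.0015]
shift [ 0.2231 -0.0385  0.0063] spin -0.001
```

View pics/side1.png

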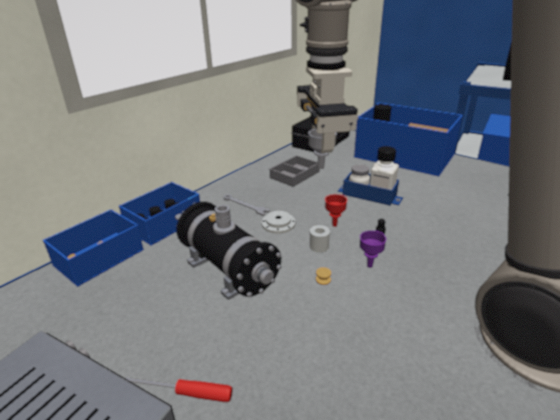

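The funnel is in the jaws, and the pot stands where it was at (319,239) in the side view. I'll approach the neck and stop short so the wrist camera can see both the neck and the funnel.

Request:
jog_arm([
  [[0,0.012,-0.003,0,0],[0,0.04,-0.009,0,0],[0,0.073,-0.016,0,0],[0,0.106,-0.023,0,0],[0,0.139,-0.03,0,0],[0,0.162,-0.035,0,0],[0,0.174,-0.037,0,0],[0,0.174,-0.037,0,0]],
])

```text
t: 4.55
position: [0.5639, 0.1718, 0.2497]
eef_rot: [[0.641, 0.767, -0.004], [0.767, -0.641, 0.0], [-0.003, -0.003, -1.0]]
wrist_force: [-1.2, 0.1, -1.2]
grip_width: 0.0558
```

Request:
jog_arm([
  [[0,0,0,0,0],[0,0,0,0,0],[0,0,0,0,0],[0,0,0,0,0],[0,0,0,0,0],[0,0,0,0,0]],
])

```text
t: 5.05
position: [0.5641, 0.1682, 0.253]
eef_rot: [[0.644, 0.765, 0.0], [0.765, -0.644, -0.0], [0.0, 0.0, -1.0]]
wrist_force: [0.2, 0.9, -1.8]
grip_width: 0.0559
```

```bash
python3 fit.py w2 .597 .207 .156 .168 .025
python3 - <<'E'
from h import *
W=np.load("pics/w2.npy");o=get_obs()
delta((.597,.207,.253),50)
L=(W-o["position"])@o["eef_rot"]   # tool coords
m=(L[...,2]>-.045)&(L[...,2]<-.02)&(np.abs(L[...,0])<.04)&(np.abs(L[...,1])<.035)
w=L[m];print(len(w),w.min(0).round(4),w.max(0).round(4));
for a in np.arange(-.045,-.01,.004):
    k=w[(w[:,2]>a)&(w[:,2]<a+.004)];
    if len(k)>5: print(a.round(3),len(k),k.min(0).round(4),k.max(0).round(4))
E
```

```text
765 [0.5969 0.2076 0.0132] [0.5969 0.2074 0.16  ] [0.0306 0.0304 0.0076]
px 261 302 125 167
t 5.1 pos [0.5641 0.1683 0.2529] yaw 49.89 F [ 0.02 -0.62 -0.68] g 0.0561 tilt [ 0.0004 -0.    ]
shift [ 0.0508  0.0002 -0.0001] spin -0.0018
4961 [-0.0291 -0.035  -0.045 ] [ 0.0293  0.035  -0.02  ]
-0.045 178 [-0.012 -0.035 -0.045] [ 0.0107  0.0348 -0.041 ]
-0.041 226 [-0.0111 -0.035  -0.041 ] [ 0.0106  0.0349 -0.037 ]
-0.037 223 [-0.0111 -0.0349 -0.037 ] [ 0.0107  0.035  -0.033 ]
-0.033 2219 [-0.0291 -0.035  -0.033 ] [ 0.0293  0.0348 -0.029 ]
-0.029 955 [-0.0269 -0.0349 -0.029 ] [ 0.0288  0.035  -0.025 ]
-0.025 940 [-0.027 -0.035 -0.025] [ 0.0286  0.0349 -0.021 ]
-0.021 220 [-0.0276 -0.0346 -0.021 ] [ 0.0286  0.0347 -0.02  ]
```

View pics/w2.png

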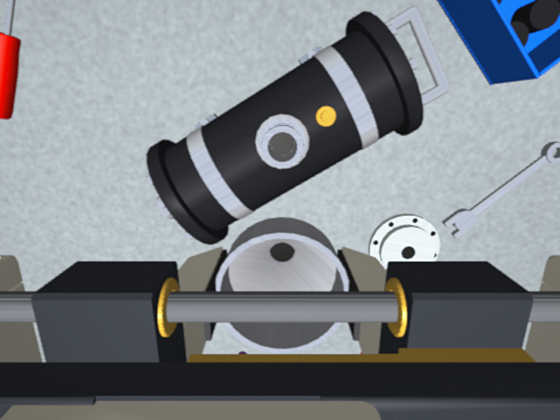

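The wrist view shows the funnel centred in the jaws at (283,285), with its axis within 0.2 mm of the tool axis, and the neck at (282,146). I'll move over the neck.

Request:
jog_arm([
  [[0,0.01,0,0,0],[0,0.025,0,0,0],[0,0.04,0,0.005,0],[0,0.049,0,0.015,0],[0,0.051,0,0.025,0],[0,0.051,0,0.03,0],[0,0.051,0,0.03,0],[0,0.051,0,0.03,0]],
])

```text
t: 5.77
position: [0.5964, 0.2072, 0.2222]
eef_rot: [[0.644, 0.765, -0.001], [0.765, -0.644, -0.001], [-0.001, -0.001, -1.0]]
wrist_force: [-1.0, -0.6, -0.7]
grip_width: 0.0559
```

Request:
jog_arm([
  [[0,0,0,0,0],[0,0,0,0,0],[0,0,0,0,0],[0,0,0,0,0]],
])

```text
t: 6.1
position: [0.5971, 0.2076, 0.2232]
eef_rot: [[0.644, 0.765, 0.001], [0.765, -0.644, 0.0], [0.001, 0.001, -1.0]]
wrist_force: [0.0, 0.2, -0.9]
grip_width: 0.0561
```

```bash
python3 -c "
from h import *
delta((.5969,.2075,.177),50)"
```

```text
t 6.1 pos [0.5971 0.2076 0.2232] yaw 49.93 F [ 0.02  0.2  -0.89] g 0.0561 tilt [0.0008 0.0001]
shift [-0.0002 -0.0001  0.0462] spin -0.0013
```

Aligned within 0.3 mm, so I'll lower it.

Request:
jog_arm([
  [[0,0,0,0.004,0],[0,0,0,0.01,0],[0,0,0,0.017,0],[0,0,0,0.024,0],[0,0,0,0.031,0],[0,0,0,0.037,0],[0,0,0,0.041,0],[0,0,0,0.043,0]],
])

```text
t: 6.77
position: [0.5967, 0.2076, 0.1786]
eef_rot: [[0.644, 0.765, -0.001], [0.765, -0.644, -0.0], [-0.001, -0.001, -1.0]]
wrist_force: [-0.6, -0.3, -1.0]
grip_width: 0.0558
```

Request:
jog_arm([
  [[0,0,0,0.001,0],[0,0,0,0.002,0],[0,0,0,0.003,0],[0,0,0,0.003,0]],
])

```text
t: 7.1
position: [0.597, 0.2077, 0.1768]
eef_rot: [[0.644, 0.765, 0.0], [0.765, -0.644, -0.0], [0.0, 0.0, -1.0]]
wrist_force: [0.2, 0.2, -1.0]
grip_width: 0.056
```

No contact yet, so I'll press down in 0.5–1 mm steps.

Request:
jog_arm([
  [[0,0,0,0.001,0],[0,0,0,0.0015,0],[0,0,0,0.002,0],[0,0,0,0.002,0]],
])

```text
t: 7.43
position: [0.5972, 0.2078, 0.1766]
eef_rot: [[0.644, 0.765, 0.002], [0.765, -0.644, 0.0], [0.002, 0.001, -1.0]]
wrist_force: [-3.6, -0.3, 8.3]
grip_width: 0.0559
```

There is contact at 8 N and the collar height matches, so the funnel is home. I'll relax the push, open, and retreat straight up.

Request:
jog_arm([
  [[0,0,0,-0.001,0],[0,0,0,-0.0015,0],[100,0,0,-0.0015,0],[100,0,0,-0.0015,0],[100,0,0,-0.0015,0],[100,0,0,-0.0015,0],[100,0,0,-0.0015,0],[100,0,0,-0.0015,0]],
])

```text
t: 8.1
position: [0.5969, 0.2077, 0.1761]
eef_rot: [[0.644, 0.765, -0.0], [0.765, -0.644, -0.0], [-0.0, -0.0, -1.0]]
wrist_force: [0.1, 0.8, 0.1]
grip_width: 0.0897
```

Request:
jog_arm([
  [[100,0,0,-0.005,0],[100,0,0,-0.02,0],[100,0,0,-0.045,0],[100,0,0,-0.07,0],[100,0,0,-0.08,0],[100,0,0,-0.08,0],[100,0,0,-0.08,0]],
])

```text
t: 8.68
position: [0.5969, 0.2077, 0.2559]
eef_rot: [[0.644, 0.765, 0.0], [0.765, -0.644, -0.0], [0.0, 0.0, -1.0]]
wrist_force: [-0.9, -0.3, -0.5]
grip_width: 0.0917
```

```bash
python3 fit.py w3 .597 .207 .2 .212 .04
python3 - <<'E'
from h import *
for n in("scene","side"):
    p,d=optics.read_camera(n);cv2.imwrite(f"pics/{n}2.png",p[:,:,::-1])
    W=cloud(d,optics.camera_info(n));m=(np.hypot(W[...,0]-.597,W[...,1]-.207)<.035)&(W[...,2]>.19)&(W[...,2]<.22);w=W[m];print(n,len(w),np.percentile(w[:,2],[50,90,97,100]).round(4))
s=cv2.imread("pics/scene2.png")[140:260,250:390];t=cv2.imread("pics/side2.png")[150:290,150:300]
cv2.imwrite("pics/c2.png",np.hstack([cv2.resize(s,(400,400)),cv2.resize(t,(400,400))]))
delta((.4745,-.3028,.25),50)
E
```

```text
1457 [0.5975 0.2089 0.0273] [0.5972 0.2083 0.2048] [0.0575 0.0578 0.0096]
px 238 326 187 271
scene 182 [0.2003 0.2084 0.2096 0.2112]
side 486 [0.2012 0.2094 0.2102 0.2111]
t 8.8333 pos [0.5963 0.2075 0.2542] yaw 49.93 F [ 0.21 -0.08  0.04] g 0.0918 tilt [-0.0032 -0.0008]
shift [-0.4689  0.2353  0.005 ] spin -0.0012
```

View pics/c2.png

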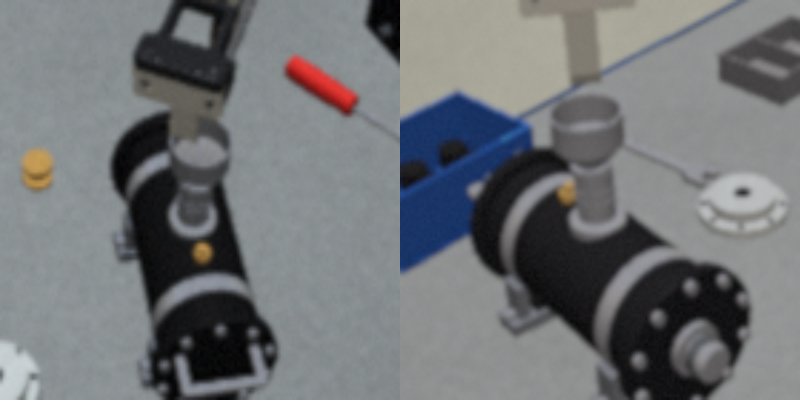

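The funnel stands upright in the neck. The lip reads 0.209–0.210 m, against 0.208 m expected when fully seated. Next is the bottle.

Request:
jog_arm([
  [[100,-0.01,0.005,0,0],[100,-0.033,0.0165,0,0],[100,-0.066,0.033,0,0],[100,-0.099,0.0495,0,0],[100,-0.132,0.066,0,0],[100,-0.165,0.083,0,0],[100,-0.198,0.0995,0,0],[100,-0.231,0.116,0,0]],
])

```text
t: 9.5
position: [0.5356, -0.0458, 0.2555]
eef_rot: [[0.644, 0.765, -0.001], [0.765, -0.644, -0.0], [-0.001, -0.001, -1.0]]
wrist_force: [0.5, 0.4, 0.1]
grip_width: 0.0917
```

Request:
jog_arm([
  [[100,-0.033,0.0165,0,0],[100,-0.066,0.033,0,0],[100,-0.099,0.0495,0,0],[100,-0.132,0.066,0,0],[100,-0.165,0.083,0,0],[100,-0.198,0.0995,0,0],[100,-0.225,0.113,0,0],[100,-0.238,0.1195,0,0]],
])

```text
t: 10.17
position: [0.4732, -0.3064, 0.2552]
eef_rot: [[0.646, 0.763, -0.002], [0.763, -0.646, -0.0], [-0.001, -0.001, -1.0]]
wrist_force: [0.8, 0.1, 0.6]
grip_width: 0.0921
```

Request:
jog_arm([
  [[100,0,0,0,0],[100,0,0,0,0],[100,0,0,0,0],[100,0,0,0,0],[100,0,0,0,0]],
])

```text
t: 10.58
position: [0.4758, -0.3014, 0.2564]
eef_rot: [[0.642, 0.767, 0.0], [0.767, -0.642, 0.0], [0.0, 0.0, -1.0]]
wrist_force: [0.4, -0.2, -0.0]
grip_width: 0.0915
```

```bash
python3 fit.py w4 .4745 -.3028 .145 .162 .035
python3 - <<'E'
from h import *
W=np.load("pics/w4.npy")
m=(np.hypot(W[...,0]-.4745,W[...,1]+.3028)<.035)&(W[...,2]>.145);print(np.percentile(W[m][:,2],[5,50,95]).round(4))
m=(np.hypot(W[...,0]-.4745,W[...,1]+.3028)<.06)&(W[...,2]>.1)&(W[...,2]<.114);w=W[m][:,:2]
if len(w)>10:
    print(len(w),w.min(0),w.max(0),cv2.minAreaRect(w.astype(np.float32)*1000))
delta((.4745,-.3025,.121),50)
E
```

```text
2841 [ 0.4758 -0.3011  0.0175] [ 0.4751 -0.3019  0.1507] [0.0499 0.0497 0.011 ]
px 252 312 178 238
[0.1532 0.3578 0.3676]
1165 [ 0.44247475 -0.32928236] [ 0.50869829 -0.268675  ] ((477.0010986328125, -301.18914794921875), (59.423702239990234, 63.02288818359375), 15.248788833618164)
t 10.6333 pos [ 0.4758 -0.3016  0.2564] yaw 50.04 F [-0.1   0.83  0.16] g 0.0921 tilt [ 0.0002 -0.0001]
shift [-0.0015 -0.0004  0.1354] spin 0.0007
```

View pics/w4.png

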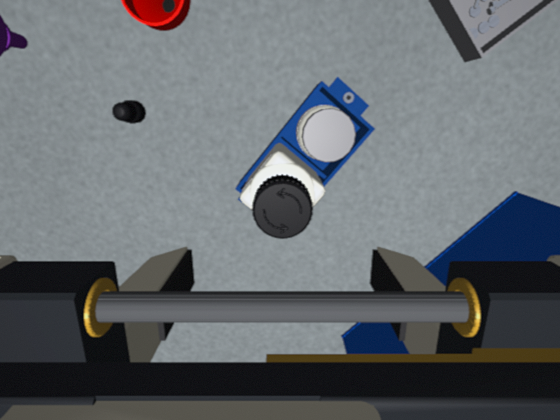

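The black cap is at (282,207) on the white bottle, with the grey jar lid at (327,133). Before descending I'll check for anything tall around the cap.

Run:
```python
from h import *
for n in("scene","side"):
    W=cloud(np.load(f"pics/{n}0.npy"),optics.camera_info(n))
    R=np.hypot(W[...,0]-.475,W[...,1]+.302)
    for a in(.03,.06,.09,.12,.15):
        m=(R>a)&(R<a+.03)&(W[...,2]<.4);print(n,a,np.nanmax(W[m][:,2]).round(3))
```

```text
scene 0.03 0.108
scene 0.06 0.087
scene 0.09 0.088
scene 0.12 0.01
scene 0.15 0.04
side 0.03 0.107
side 0.06 0.086
side 0.09 0.085
side 0.12 0.008
side 0.15 0.006
```

Request:
jog_arm([
  [[100,-0.0007,-0.0003,0.015,0],[100,-0.0007,-0.0003,0.045,0],[100,-0.0007,-0.0003,0.08,0],[100,-0.0007,-0.0003,0.11,0],[100,-0.0007,-0.0003,0.128,0],[100,-0.0007,-0.0003,0.135,0],[100,-0.0007,-0.0003,0.1354,0],[100,-0.0007,-0.0003,0.1354,0]],
])

```text
t: 11.3
position: [0.4753, -0.3032, 0.1217]
eef_rot: [[0.643, 0.766, 0.001], [0.766, -0.643, -0.001], [-0.0, 0.001, -1.0]]
wrist_force: [1.0, -0.1, 0.6]
grip_width: 0.0918
```

Request:
jog_arm([
  [[100,0,0,0,0],[100,0,0,0,0],[100,0,0,0,0],[100,0,0,0,0]],
])

```text
t: 11.63
position: [0.475, -0.3034, 0.1217]
eef_rot: [[0.644, 0.765, 0.001], [0.765, -0.644, -0.001], [-0.0, 0.002, -1.0]]
wrist_force: [1.1, -0.3, 1.5]
grip_width: 0.0918
```

Request:
jog_arm([
  [[100,0.001,-0.0008,0,0],[100,0.001,-0.0008,0,0],[50,0.001,-0.0008,0,0],[20,0.001,-0.0008,0,0],[0,0.001,-0.0008,0,0],[0,0.001,-0.0008,0,0],[0,0.001,-0.0008,0,0],[0,0.001,-0.0008,0,0]],
])

```text
t: 12.3
position: [0.4747, -0.3019, 0.1208]
eef_rot: [[0.644, 0.765, -0.0], [0.765, -0.644, -0.0], [-0.0, 0.0, -1.0]]
wrist_force: [0.2, -0.1, 1.2]
grip_width: 0.0562
```

Request:
jog_arm([
  [[0,0,0,0,0],[0,0,0,0,0],[0,0,0,0,0]],
])

```text
t: 12.55
position: [0.4749, -0.3021, 0.1209]
eef_rot: [[0.644, 0.765, 0.001], [0.765, -0.644, -0.001], [-0.0, 0.001, -1.0]]
wrist_force: [-0.1, -0.5, -0.0]
grip_width: 0.0498
```

```bash
python3 -c "
from h import *
delta((.4750,-.302,.121),50);print(get_obs()['ft_torque'])"
```

```text
t 12.55 pos [ 0.4749 -0.3021  0.1209] yaw 49.93 F [-0.06 -0.54 -0.04] g 0.0498 tilt [ 0.0006 -0.0006]
shift [ 0.0001 -0.     -0.0001] spin -0.0012
[-0.21468036 -0.262942    0.02787036]
```

The cap is gripped at 49.8 mm. I'll press down gradually while watching force and height.

Request:
jog_arm([
  [[0,0,0,0.001,0],[0,0,0,0.002,0],[0,0,0,0.003,0],[0,0,0,0.004,0],[0,0,0,0.005,0],[0,0,0,0.005,0],[0,0,0,0.005,0]],
])

```text
t: 13.13
position: [0.4754, -0.3025, 0.1175]
eef_rot: [[0.644, 0.765, 0.002], [0.765, -0.644, -0.002], [-0.0, 0.003, -1.0]]
wrist_force: [-1.2, -0.3, 10.8]
grip_width: 0.0496
```

Request:
jog_arm([
  [[0,0,0,0.001,0],[0,0,0,0.002,0],[0,0,0,0.0022,0],[0,0,0,0.0022,0],[0,0,0,0.0022,0]],
])

```text
t: 13.55
position: [0.4754, -0.3026, 0.1157]
eef_rot: [[0.644, 0.765, 0.002], [0.765, -0.644, -0.002], [-0.0, 0.003, -1.0]]
wrist_force: [-1.7, 1.2, 13.1]
grip_width: 0.0499
```

Request:
jog_arm([
  [[0,0,0,0,-0.03],[0,0,0,0,-0.08],[0,0,0,0,-0.14],[0,0,0,0,-0.2],[0,0,0,0,-0.26],[0,0,0,0,-0.32],[0,0,0,0,-0.38],[0,0,0,0,-0.44]],
])

```text
t: 14.22
position: [0.4759, -0.3027, 0.1159]
eef_rot: [[0.254, 0.967, 0.004], [0.967, -0.254, -0.003], [-0.002, 0.004, -1.0]]
wrist_force: [0.6, 0.5, 13.0]
grip_width: 0.0497
```

```bash
python3 -c "
from h import *
delta((.4750,-.302,.116),110);print(get_obs()['ft_torque'])"
```

```text
t 14.2167 pos [ 0.4759 -0.3027  0.1159] yaw 75.3 F [ 0.59  0.48 13.05] g 0.0497 tilt [ 0.0037 -0.0029]
shift [ 0.0005 -0.001  -0.0001] spin -0.6056
[ 0.06922574 -0.0085576  -0.07993676]
```

Request:
jog_arm([
  [[0,0,0,0,-0.06],[0,0,0,0,-0.13],[0,0,0,0,-0.2],[0,0,0,0,-0.28],[0,0,0,0,-0.36],[0,0,0,0,-0.44],[0,0,0,0,-0.52],[0,0,0,0,-0.58]],
])

```text
t: 14.88
position: [0.4759, -0.3027, 0.1159]
eef_rot: [[-0.319, 0.948, 0.004], [0.948, 0.319, -0.003], [-0.004, 0.003, -1.0]]
wrist_force: [-1.0, 0.1, 12.2]
grip_width: 0.0498
```

Request:
jog_arm([
  [[0,0,0,0,-0.02],[0,0,0,0,-0.04],[0,0,0,0,-0.04],[0,0,0,0,-0.04]],
])

```text
t: 15.22
position: [0.4759, -0.3027, 0.116]
eef_rot: [[-0.353, 0.936, 0.004], [0.936, 0.353, -0.003], [-0.004, 0.002, -1.0]]
wrist_force: [-0.9, 1.1, 12.2]
grip_width: 0.0495
```

```bash
python3 fit.py w5 .475 -.302 .1 .162 .035; python3 -c "
from h import *
delta((.4750,-.302,.116),110);print(get_obs()['ft_torque'])"
```

```text
13218 [ 0.4743 -0.3009  0.0231] [ 0.4721 -0.2983  0.131 ] [0.0639 0.0574 0.062 ]
px 196 370 196 346
t 15.2667 pos [ 0.4759 -0.3027  0.1159] yaw 110.67 F [ 0.12  0.23 14.31] g 0.0496 tilt [ 0.0036 -0.003 ]
shift [ 0.001  -0.0005 -0.0001] spin 0.0117
[ 0.05728303 -0.05619174  0.00088227]
```

View pics/w5.png

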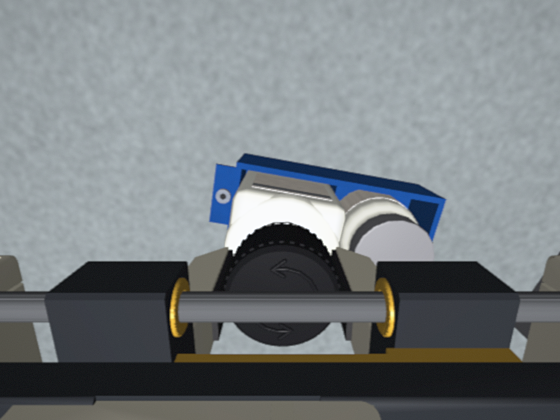

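Run:
```python
import cv2,numpy as np
a=cv2.imread("pics/w4.png")[172:242,247:317];b=cv2.imread("pics/w5.png")[215:355,215:355]
c=np.hstack([cv2.resize(a,(400,400),interpolation=2),cv2.resize(b,(400,400),interpolation=2)]).astype(float)
cv2.imwrite("pics/c5.png",np.clip(c*2.2,0,255).astype(np.uint8))
```

```text
(no output)
```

View pics/c5.png

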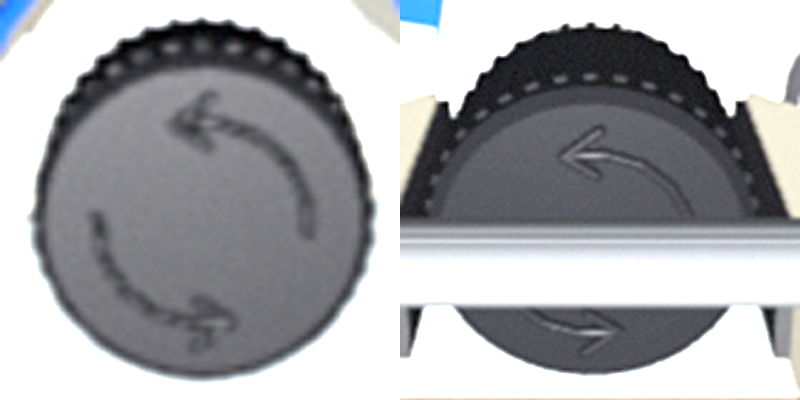

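The arrows sit in the same place in the tool frame before and after, so the cap turned the full 60° with the jaws. Now I'll lift slowly.

Request:
jog_arm([
  [[0,0,0,-0.002,0],[0,0,0,-0.005,0],[0,0,0,-0.008,0],[0,0,0,-0.011,0],[0,0,0,-0.014,0],[0,0,0,-0.014,0]],
])

```text
t: 15.77
position: [0.4746, -0.3018, 0.1278]
eef_rot: [[-0.353, 0.936, -0.0], [0.936, 0.353, 0.0], [0.0, -0.0, -1.0]]
wrist_force: [0.1, -0.0, -0.3]
grip_width: 0.0502
```

Run:
```python
from h import *
delta((.4750,-.302,.116),110);print(get_obs()['ft_torque'])
p,d=optics.read_camera("side");cv2.imwrite("pics/s6.png",cv2.resize(p[130:210,330:440,::-1],None,fx=6,fy=6,interpolation=2))
W=cloud(d,optics.camera_info("side"));m=(np.hypot(W[...,0]-.475,W[...,1]+.302)<.045)&(W[...,2]>.09)&(W[...,2]<.115);print(np.percentile(W[m][:,2],[50,80,90]))
W=cloud(np.load("pics/side0.npy"),optics.camera_info("side"));m=(np.hypot(W[...,0]-.475,W[...,1]+.302)<.045)&(W[...,2]>.09)&(W[...,2]<.115);print(np.percentile(W[m][:,2],[50,80,90]))
```

```text
t 15.7667 pos [ 0.4746 -0.3018  0.1278] yaw 110.67 F [ 0.09 -0.01 -0.29] g 0.0502 tilt [-0.0002  0.0001]
shift [-0.0004  0.0003  0.0118] spin 0.0116
[-0.00219298 -0.12667378 -0.00473691]
[0.10314026 0.10884916 0.11186546]
[0.10351225 0.10866257 0.11162784]
```

View pics/s6.png

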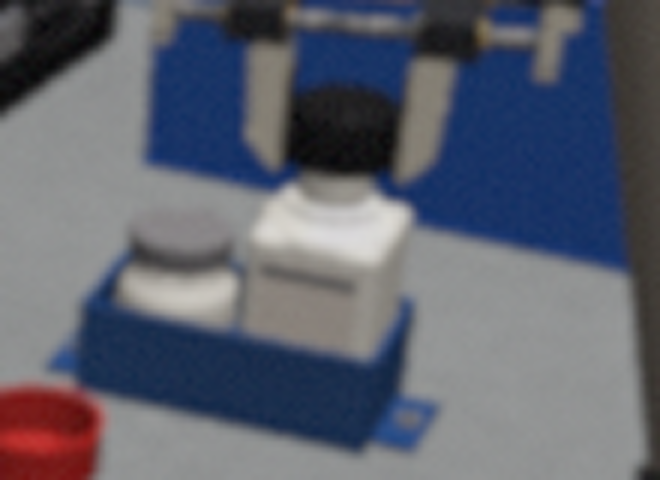

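The cap is about 7 mm above its closed height with only the cap's weight on the wrist, and the bottle shoulder has not moved. The cap is free, so I'll keep lifting.

Request:
jog_arm([
  [[0,0,0,-0.004,0],[0,0,0,-0.01,0],[0,0,0,-0.017,0],[0,0,0,-0.025,0],[0,0,0,-0.034,0],[0,0,0,-0.043,0],[0,0,0,-0.048,0],[0,0,0,-0.05,0]],
])

```text
t: 16.48
position: [0.4751, -0.3022, 0.1792]
eef_rot: [[-0.353, 0.936, 0.002], [0.936, 0.353, -0.002], [-0.002, 0.001, -1.0]]
wrist_force: [0.1, 0.1, -0.3]
grip_width: 0.05
```

Request:
jog_arm([
  [[0,0,0,0,0],[0,0,0,0,0],[0,0,0,0,0],[0,0,0,0,0],[0,0,0,0,0],[0,0,0,0,0]],
])

```text
t: 16.98
position: [0.4746, -0.3018, 0.1773]
eef_rot: [[-0.353, 0.936, -0.0], [0.936, 0.353, 0.0], [0.0, -0.0, -1.0]]
wrist_force: [-0.2, -0.8, -0.7]
grip_width: 0.0497
```

Run:
```python
from h import *
delta((.4750,-.302,.178),110)
p,d=optics.read_camera("side");q,e=optics.read_camera("scene")
cv2.imwrite("pics/f7.png",np.hstack([cv2.resize(p[120:210,320:440,::-1],(400,300),interpolation=2),cv2.resize(q[180:280,90:210,::-1],(400,300),interpolation=2)]))
cv2.imwrite("pics/side7.png",p[:,:,::-1]);cv2.imwrite("pics/scene7.png",q[:,:,::-1])
for n,D in(("side",d),("scene",e)):
    W=cloud(D,optics.camera_info(n));m=(np.hypot(W[...,0]-.597,W[...,1]-.207)<.035)&(W[...,2]>.19)&(W[...,2]<.22);w=W[m];print(n,np.percentile(w[:,2],[50,97]).round(4),circ(w[w[:,2]>.203]))
```

```text
t 16.9833 pos [ 0.4746 -0.3018  0.1773] yaw 110.66 F [-0.19 -0.84 -0.65] g 0.0497 tilt [-0.0004  0.0003]
shift [-0.0003  0.0003 -0.0007] spin 0.0116
side [0.2013 0.2101] [0.5973 0.2088 0.0273]
scene [0.2014 0.2106] [0.5986 0.2076 0.0275]
```

View pics/f7.png

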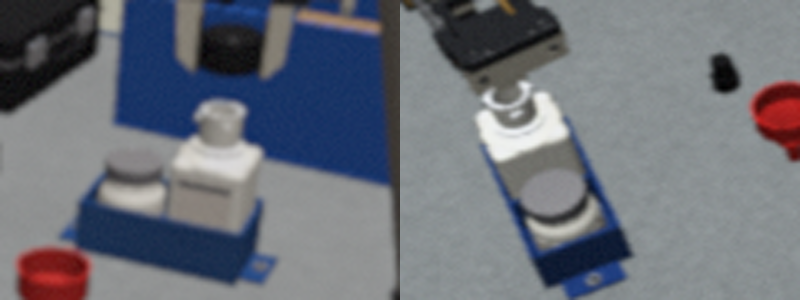

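View pics/scene7.png

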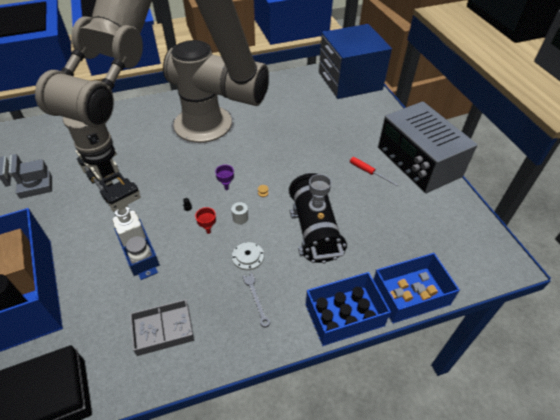

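The cap is held in the jaws, its rim about 39 mm above the open mouth. The bottle stands in its pocket (left crop, 220,150), and the funnel is in the neck (scene 319,190). I'm handing in.

```bash
python3 -c "
from h import *
print(r.hand_in())"
```

```text
the job is handed in; nothing more can be done
None
```

I carried out both parts in order and handed in at about 17 s of the allowed 58 s. No verdict was reported.

- **Funnel:** It is released and upright in the fill neck. I pressed it to about 8 N of contact at the expected height. The last camera check put its lip at 0.210–0.211 m against 0.208 m expected for a seated collar. That is 2–3 mm high; the fixed neck rim also read 0.5–2 mm high in the same cameras. So I take the collar as seated, but the cameras alone don't prove it to better than about 2 mm.
- **Cap:** I pressed it down about 5 mm (12–14 N) and turned it 60.7° anticlockwise. The arrows on its top stayed in the same place relative to the jaws, so it did not slip. It came off with no sign of the bottle's weight on the wrist. It is still in the gripper (49.7 mm opening), about 39 mm above the mouth.
- **Everything else:** The bottle stands in its pocket, and the pot, jar, look-alike funnels and other items look unmoved in the last images. The scene and side cameras disagreed by about 3 mm on the neck position, so I used the wrist camera's fit for the insertion.

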